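# Push the thick roller up its rack

## Robot

A 6-joint arm with a two-finger parallel gripper is mounted at the origin on the work surface. World frame = base frame: x ahead of the robot, y to its left, z up, the work surface at z = 0. Lengths are in m, angles in rad, forces in N, time in s.
With the tool pointing down it reaches from about 0.375 to 0.925 m from the base axis. Payload 5.7 kg.
Tool frame: the origin (TCP) lies at the very end of the fingers, on their centre line; the grasp point (between the pads) lies 19 mm behind it; z points along the fingers, y is the line along which they close (so a half turn about z gives the same grasp; the last joint's range is limited). The gripper opens to 85 mm and grips with 20 to 120 N. Pads are 22 mm wide; open, the fingers measure 114 mm over their backs; the gripper's body (76 mm by 85 mm) begins 54 mm behind the grasp point. The pads swing forward as they close: fully open they stand 13 mm farther back than shut.
Start: joints at [1.166, 0.359, 1.51, -0, 1.272, -0.115], TCP at [0.171, 0.575, 0.231] pointing down, gripper open.
Joint ranges: [-2.97, 2.97], [-1.01, 2.36], [0.21, 2.38], [-0.96, 4.11], [0.2, 2.71], [-2.98, 2.98]. Speed limits (rad/s): [2.39, 2.39, 3.14, 3.14, 3.14, 3.14].

## Interface

Orientations are given as a unit quaternion [w, x, y, z].
In Python, from rig import read_state, eyes, job gives the robot as it stands.
- The arm moves only by the tool arm_command, never from a script. Its argument "series" is a list of rows, each an object of numbers: "gripper": the gripper command: -1 is fully open, 1 is shut, values between are in proportion; "tx", "ty", "tz": the shift along the world's x, y, z scaled (see below); "spin": the turn about the world's z scaled (see below). In form: [{"gripper": .., "tx": .., "ty": .., "tz": .., "spin": ..}, ...]. A call has exactly 5 rows; each row shifts and turns the commanded pose from where the row before left it; what a row does not reach is not made up. The controller multiplies each number of a shift by 0.2 m and each number of a turn by 0.12 rad. A row lasts 1/12 s, in which the tool goes at most 41.7 mm and 7.16 degrees, less where a joint would pass 70% of its speed; a pose out of reach is approached as far as the arm can. A call with a number of a shift or a turn outside -1 to 1 is refused whole. A call with a gripper value outside its range is refused whole. The fingers move at their own pace and stop on an object; "newtons" is the grip in N (left out, the last holds). Time passes only in rows, so rows that do not move let the fingers close, or fill a call up. It gives the time, the measured TCP pose, the force, the opening and the grip force at its end, in the units of the state.
- read_state(): the state, without advancing time (a new reading comes with each control period).
- eyes.capture(name): name is "scene" or "top" or "wrist"; returns the picture (480x640x3 uint8, red, green, blue); there is no depth.
- eyes.camera_model(name): a dict with "mtx" (3x3 intrinsics, pixels), "xyz" and "rotation" of the camera in the world; the wrist camera has in their place "tool_from_camera" (4x4, takes a point from camera to tool coordinates, whose origin is the TCP and whose axes are the flange's). Camera axes: x right, y up, looking along -z (the intrinsics and any distortion apply to the point x, -y, -z); pixel columns grow to the right and rows downward; lengths in m; the calibration is good to about 2 mm. A picture is of the moment at which its call begins: read the wrist's pose just before it. camera_model takes no time and is no camera call.
- job.job_done(): hands the job in; it is judged then, once.
Trained networks look in the newest picture that a camera, given by its name, has taken for a name from the list of things; names that differ only in an ending like _2 or _b are one class to them, and where a whole thing is asked for, a point or a joint stands for the part that bears it (a point fixed in the world has none). Each returns a list of dicts, best first, with "score" (0 to 1); they miss things now and then, are a little off and sometimes report something else, mostly with a low value. They report only what shows in the picture. A call takes as long as a camera call. They do not tell look-alikes from the thing itself.
- eyes.find_in(camera, thing): "location" ([column, row] as shares, 0 to 1, of the picture: columns of its width, rows of its height, amid what is visible of it).
- eyes.cut_out(camera, thing): "region" (480x640 bool, what is visible of it) and "location" ([column, row] as shares, 0 to 1, of the picture: columns of its width, rows of its height, amid what is visible of it).
The state is a dict: "time": time; "joints": joint angles; "dq": joint speeds; "tau": joint torques, N m; "eef_pos": TCP position; "tcp_rot": TCP orientation; "wrist_force": force on the tool from outside, world axes, zero at the start; "torque": the same for the moment, N m; "opening": finger opening in m; "grip_force": force on a finger pad.
Only numpy, scipy, OpenCV 4.12 (cv2) and the standard library are available. Lean on these libraries where they do the work, as an engineer would, in place of code of your own. Each camera call takes 0.05 s, during which the arm holds its last target. There are 200 camera calls.

## Task

The thicker of the two grey rollers lies at the foot of its lane on the wooden roller rack. With your fingertips push it slowly up the ramp, never letting it roll back, over the crest and into the hollow, so that it rests against the stop at the top. Do not pinch it or lift it, and leave the slim roller and the jar, tub and brush around the rack as they are.

Things in the scene. Friction and masses are not known exactly. Their poses are not given: they have to be found in the camera images.
- thick_roller: The thicker roller: a plain grey hard-plastic cylinder, 56 mm in diameter, 80 mm long, about 0.2 kg, lying across its lane. Origin: its centre; its own y axis is its axis (the other two turn as it rolls). It starts against the low lip at the foot of one of the two lanes (either one) and rolls freely: let go on the ramp, it runs back.
- slim_roller: The slim roller: a grey hard-plastic cylinder, 36 mm in diameter and 80 mm long, lying at the foot of the other lane. Its origin is its centre, y is its axis. To be left alone.
- rack: Smooth wooden rack fixed to the table, 245 mm long, 200 mm wide, with two equal lanes side by side. Origin: under its middle, on the table; x level, towards the high end, y across the lanes, z up. Lane centre lines are at y = +48 and -48 mm; each is 88 mm wide between cheeks 8 mm thick that stand 14 mm proud of the ramp. Stop board at the high end, top 85 mm above the table.
- ramp (a point): Point on the rack's ramp surface at the uphill face of the foot lip, midway between the lanes (y = 0), 16 mm above the table. x points up the slope (10 degrees), y across the lanes, z square out of the ramp. The foot lip, 8 mm high, spans x = -8 to 0 mm. The ramp ends at the crest at x = 170 mm; from there the floor falls at 8 degrees below level to the stop board.
- rest (a point): Midway between the lanes, level with the thick roller's axis when it rests in the hollow against the stop (its centre is then 48 mm aside in y). In the ramp frame: x = 196, z = 21 mm. x level towards the stop, whose face is 28 mm beyond, z up. From 22 mm short of this point the roller has passed the crest, rolls on by itself and stays.
- wax_jar: Jar with a yellow label, 66 mm across, 72 mm high, standing beyond the stop end of the rack; origin under its base. Leave alone.
- paste_tub: Tub with a white lid, 60 mm across, 65 mm high, standing beside the rack; origin under its base. Leave alone.
- brush: Flat brush, 200 mm long, lying beside the rack; origin near the middle of its underside. Leave alone.
Not all that is in view belongs to the job. What is shaped like the thick_roller but green or turquoise is not meant.

How it is judged:
On the way:
1. the fingers push the thick roller on the upper half of the ramp (x of thick_roller in the frame of ramp between 0.09 and 0.176 m and contact force between the fingers and thick_roller above 0.1 N), for 0.05 s.
At the end, for the whole second after the job is handed in: The thick roller lies at rest in the hollow against the stop: its centre within 5 mm of the rest line along the lane and in height, its axis within 0.12 rad of square to the lane, slower than 0.02 m/s; the slim roller within 25 mm of where it was (x of thick_roller in the frame of rest between -0.005 and 0.005 m and z of thick_roller in the frame of rest between -0.005 and 0.005 m and linear speed of thick_roller below 0.02 m/s and angle between the y axis of thick_roller and the y axis of rest, either way round below 0.12 rad and distance of slim_roller from where it was at the start of the episode below 0.025 m); the robot touches nothing.
It fails at once if the thick roller is lifted more than 12 mm off the ramp (z of thick_roller in the frame of ramp above 0.04 m).
It fails at once if the thick roller rolls back or runs away: it moves faster than 0.25 m/s short of the crest (x of thick_roller in the frame of ramp below 0.168 m and linear speed of thick_roller above 0.25 m/s).
It fails at once if the slim roller is moved more than 25 mm or lifted (distance of slim_roller from where it was at the start of the episode above 0.025 m or z of slim_roller in the frame of ramp above 0.03 m).
It fails at once if the jar, the tub or the brush beside the rack is moved more than 30 mm (distance of any of wax_jar, paste_tub, brush from where it was at the start of the episode above 0.03 m).
It also fails if it takes over 43 s, if anything falls off the work surface, if the arm or the gripper's body presses on something with over 40 N, if the wrist force passes 120 N, or if a joint passes its speed limit or range.

## Working session

There is one attempt and no reset: what is moved stays moved. The work goes in short steps, Python scripts to look and compute and a tool call to move; the robot and the scene stay as the last step left them, time stands still between calls to the robot, and variables do not carry over. Pictures are saved under pics/ and viewed, at most 10 in all, crops included, and the job is handed in when it is done.

Besides the shell and the picture viewer there is one more tool, called as name([rows], argument=value, ...), one row to a line, values as JSON. arm_command: Moves the arm, as the interface text tells. Shifts and turns lie within -1 to 1; 1 stands for 0.2 m of shift or 0.12 rad of turn. Its arguments: {"type":"object","properties":{"series":{"type":"array","items":{"type":"object","properties":{"gripper":{"type":"number"},"tx":{"type":"number","minimum":-1,"maximum":1},"ty":{"type":"number","minimum":-1,"maximum":1},"tz":{"type":"number","minimum":-1,"maximum":1},"spin":{"type":"number","minimum":-1,"maximum":1}}}},"newtons":{"type":"number"}},"required":["series"]}

```bash
mkdir -p pics; python3 - <<'E'
from rig import read_state, eyes, job
import cv2
s=read_state(); print(s['time'],s['eef_pos'],s['tcp_rot'],s['opening'])
for c in ('scene','top'):
    im=eyes.capture(c); cv2.imwrite(f'pics/{c}0.png',im[:,:,::-1])
    m=eyes.camera_model(c); print(c,m)
    for t in ('thick_roller','slim_roller','rack','wax_jar','paste_tub','brush'):
        print(t,[(round(d['score'],2),round(d['location'][0]*640),round(d['location'][1]*480)) for d in eyes.find_in(c,t)])
E
```

```text
0.0 [0.17118799 0.57434175 0.23044568] [-2.45393555e-04  1.44382078e-01  9.89521571e-01 -9.03472836e-04] 0.085447658139653
scene {'mtx': array([[449.13954441,   0.        , 316.14129358],
       [  0.        , 449.13954441, 237.59256595],
       [  0.        ,   0.        ,   1.        ]]), 'xyz': array([0.92553229, 0.42565007, 0.8135739 ]), 'rotation': array([0.39346412, 0.13022354, 0.28442482, 0.8644827 ])}
thick_roller [(0.95, 323, 171), (0.79, 269, 157), (0.65, 222, 192)]
slim_roller [(0.71, 253, 229)]
rack [(0.76, 304, 255)]
wax_jar [(0.7, 355, 322)]
paste_tub [(0.79, 257, 302)]
brush [(0.84, 361, 230)]
top {'mtx': array([[583.80744748,   0.        , 319.9066339 ],
       [  0.        , 583.80744748, 236.58598479],
       [  0.        ,   0.        ,   1.        ]]), 'xyz': array([0.3357545 , 0.06564873, 1.14183641]), 'rotation': array([ 0.71062428,  0.06295265, -0.06166812, -0.6980309 ])}
thick_roller [(0.82, 458, 316), (0.79, 384, 267), (0.71, 460, 235), (0.64, 399, 345)]
slim_roller [(0.68, 391, 218)]
rack [(0.72, 326, 233)]
wax_jar [(0.84, 238, 202)]
paste_tub [(0.95, 321, 156)]
brush [(0.85, 301, 303)]
```

View pics/top0.png

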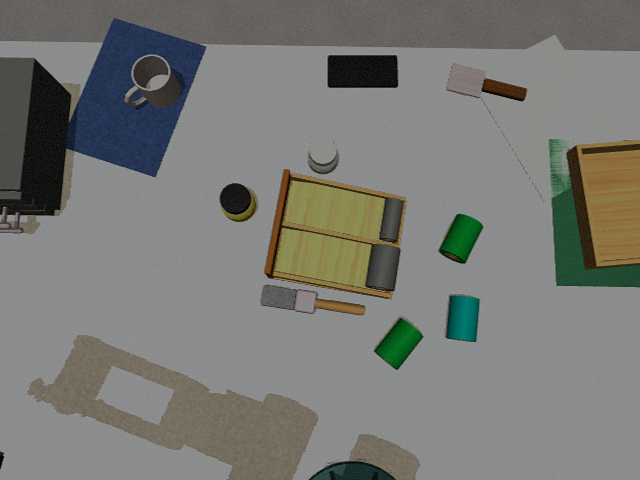

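View pics/scene0.png

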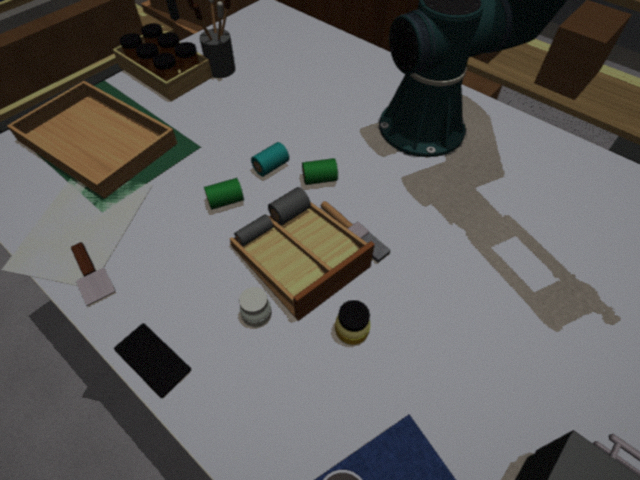

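Top view: grey thick roller at (384,267) in the near lane and slim one at (391,218) in the far lane. The stop board is on the left, about (277,225). The look-alikes are green at (460,238) and (399,343), and turquoise at (463,318). The grey one in the rack is the one meant. I'll confirm it in a crop and measure.

```bash
cat > h.py <<'E'
from rig import read_state, eyes, job
import numpy as np, cv2
from scipy.spatial.transform import Rotation as R
def q2R(q): return R.from_quat(np.asarray(q)[[1,2,3,0]])
def ray(c,px):
    m=eyes.camera_model(c); K=m['mtx']
    v=np.linalg.inv(K)@[px[0],px[1],1]
    return np.array(m['xyz']), q2R(m['rotation']).apply([v[0],-v[1],-v[2]])
def at(c,px,z):
    o,d=ray(c,px); return o+d*(z-o[2])/d[2]
def proj(c,p):
    m=eyes.camera_model(c); v=q2R(m['rotation']).inv().apply(np.asarray(p)-m['xyz'])
    u=m['mtx']@[v[0],-v[1],-v[2]]; return u[:2]/u[2]
E
python3 - <<'E'
from h import *
im=cv2.imread('pics/top0.png'); cv2.imwrite('pics/crop.png',cv2.resize(im[150:310,230:430],None,fx=4,fy=3.75*4/3.75*0.9375,interpolation=cv2.INTER_CUBIC))
s=read_state(); print('tool',q2R(s['tcp_rot']).as_matrix().round(3).tolist())
for c in ('top','scene'):
    eyes.capture(c)
    for t,z in (('thick_roller',.047),('slim_roller',.0363)):
        for d in eyes.cut_out(c,t):
            m=d['region']; r=cv2.minAreaRect(np.argwhere(m)[:,::-1].astype(np.float32))
            b=cv2.boxPoints(r); e=sorted([(np.linalg.norm(b[i]-b[i-1]),i) for i in range(4)])[-1][1]
            p=at(c,(b[e]+b[e-1])/2,z); 
            cen=at(c,r[0],z); v=at(c,b[e],z)-at(c,b[e-1],z)
            print(c,t,round(d['score'],2),np.round(r[0]),m.sum(),cen.round(4),'len',np.linalg.norm(v).round(3),'ang',np.degrees(np.arctan2(v[1],v[0])).round(1))
# stop board top corners, foot corners
for px in [(288,170),(265,276)]: print(px,at('top',px,.085).round(3))
E
```

```text
tool [[-0.958, 0.286, -0.0], [0.286, 0.958, -0.0], [0.0, -0.0, -1.0]]
top thick_roller 0.96 [399. 343.] 1269 [ 0.3333 -0.0792  0.047 ] len 0.08 ang 141.3
top thick_roller 0.93 [460. 238.] 1396 [ 0.5334 -0.1975  0.047 ] len 0.094 ang 152.7
top thick_roller 0.78 [462. 318.] 1448 [ 0.3818 -0.1975  0.047 ] len 0.086 ang 172.4
top thick_roller 0.75 [382. 267.] 1350 [ 0.4753 -0.0482  0.047 ] len 0.088 ang 171.0
top slim_roller 0.95 [390. 220.] 774 [ 0.5688 -0.066   0.0363] len 0.086 ang 171.1
scene thick_roller 0.65 [271. 158.] 790 [ 0.3886 -0.1874  0.047 ] len 0.105 ang 174.0
scene thick_roller 0.62 [224. 193.] 885 [ 0.5413 -0.1881  0.047 ] len 0.083 ang -27.9
scene thick_roller 0.59 [320. 172.] 813 [ 0.3446 -0.0674  0.047 ] len 0.084 ang -39.2
scene thick_roller 0.55 [290. 206.] 1005 [ 0.4695 -0.0487  0.047 ] len 0.099 ang -10.2
scene thick_roller 0.31 [306. 248.] 8893 [0.532  0.0552 0.047 ] len 0.237 ang -6.9
scene slim_roller 0.91 [254. 230.] 659 [ 0.5654 -0.0662  0.0363] len 0.09 ang -8.2
(288, 170) [0.65  0.131 0.085]
(265, 276) [0.45  0.168 0.085]
```

View pics/crop.png

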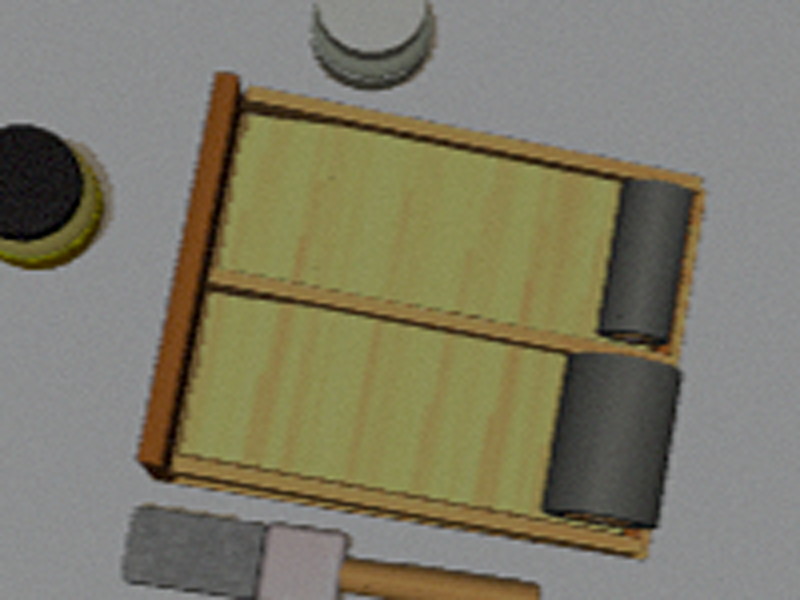

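The crop confirms a thick grey roller in the near lane and a slim one in the far lane. The stop board is at the left. Estimates agree: roller centre (0.473,-0.048), uphill direction (0.165,0.986). I'll travel to a pre-push pose behind it at about (0.463,-0.107), fingers half open across the lane, so that they push at two points.

arm_command([
  {"gripper": 0, "tx": 0.11, "ty": -0.17, "tz": 0, "spin": -1},
  {"gripper": 0, "tx": 0.11, "ty": -0.17, "tz": 0, "spin": -1},
  {"gripper": 0, "tx": 0.11, "ty": -0.17, "tz": 0, "spin": -1},
  {"gripper": 0, "tx": 0.11, "ty": -0.17, "tz": 0, "spin": -1},
  {"gripper": 0, "tx": 0.11, "ty": -0.17, "tz": 0, "spin": -1},
])

```text
time: 1.42
eef_pos: [0.282, 0.4034, 0.2313]
tcp_rot: [0.0, 0.433, 0.902, 0.0]
wrist_force: [0.9, -0.1, 0.4]
opening: 0.0425
grip_force: 0.0
```

arm_command([
  {"gripper": 0, "tx": 0.11, "ty": -0.17, "tz": 0, "spin": -1},
  {"gripper": 0, "tx": 0.11, "ty": -0.17, "tz": 0, "spin": -1},
  {"gripper": 0, "tx": 0.11, "ty": -0.17, "tz": 0, "spin": -1},
  {"gripper": 0, "tx": 0.11, "ty": -0.17, "tz": 0, "spin": -1},
  {"gripper": 0, "tx": 0.11, "ty": -0.17, "tz": 0, "spin": -1},
])

```text
time: 1.83
eef_pos: [0.3922, 0.2332, 0.2316]
tcp_rot: [0.0, 0.68, 0.733, 0.0]
wrist_force: [1.3, 0.2, 0.4]
opening: 0.0424
grip_force: 0.0
```

arm_command([
  {"gripper": 0, "tx": 0.036, "ty": -0.17, "tz": 0, "spin": -1},
  {"gripper": 0, "tx": 0.036, "ty": -0.17, "tz": 0, "spin": -1},
  {"gripper": 0, "tx": 0.036, "ty": -0.17, "tz": 0, "spin": 0},
  {"gripper": 0, "tx": 0.036, "ty": -0.17, "tz": 0, "spin": 0},
  {"gripper": 0, "tx": 0.036, "ty": -0.17, "tz": 0, "spin": 0},
])

```text
time: 2.25
eef_pos: [0.4276, 0.0633, 0.2315]
tcp_rot: [0.0, 0.761, 0.649, 0.0]
wrist_force: [0.3, 0.7, -0.6]
opening: 0.0425
grip_force: 0.0
```

arm_command([
  {"gripper": 0, "tx": 0.036, "ty": -0.17, "tz": 0, "spin": 0},
  {"gripper": 0, "tx": 0.036, "ty": -0.17, "tz": 0, "spin": 0},
  {"gripper": 0, "tx": 0.036, "ty": -0.17, "tz": 0, "spin": 0},
  {"gripper": 0, "tx": 0.036, "ty": -0.17, "tz": 0, "spin": 0},
  {"gripper": 0, "tx": 0.036, "ty": -0.17, "tz": 0, "spin": 0},
])

```text
time: 2.67
eef_pos: [0.4635, -0.1069, 0.2315]
tcp_rot: [0.0, 0.761, 0.649, 0.0]
wrist_force: [0.4, 0.6, 1.1]
opening: 0.0427
grip_force: 0.0
```

```bash
python3 - <<'E'
from h import *
s=read_state(); T=eyes.camera_model('wrist'); M=np.array(T['tool_from_camera']); K=np.array(T['mtx']); print({k:v for k,v in T.items() if k not in('mtx','tool_from_camera')}, M.round(3).tolist())
im=eyes.capture('wrist'); cv2.imwrite('pics/w1.png',im[:,:,::-1])
Rt=q2R(s['tcp_rot']).as_matrix(); p=s['eef_pos']
def atw(px,z):
    v=np.linalg.inv(K)@[px[0],px[1],1]; d=Rt@M[:3,:3]@[v[0],-v[1],-v[2]]; o=Rt@M[:3,3]+p
    return o+d*(z-o[2])/d[2]
for t,z in (('thick_roller',.047),('slim_roller',.0363)):
    for d in eyes.cut_out('wrist',t):
        m=d['region'];r=cv2.minAreaRect(np.argwhere(m)[:,::-1].astype(np.float32)); b=cv2.boxPoints(r)
        w=[atw(q,z)[:2] for q in b]; e=[(w[i]-w[i-1]) for i in (1,2)]
        print(t,round(d['score'],2),np.round(r[0]),im[m].mean(0).round(),atw(r[0],z).round(4),[(np.linalg.norm(v).round(3),np.degrees(np.arctan2(v[1],v[0])).round(1)) for v in e])
E
```

```text
{} [[0.0, 0.955, 0.297, 0.075], [1.0, -0.0, -0.0, -0.001], [-0.0, 0.297, -0.955, -0.143], [0.0, 0.0, 0.0, 1.0]]
thick_roller 0.88 [320. 136.] [78. 79. 77.] [ 0.4735 -0.0512  0.047 ] [(np.float64(0.084), np.float64(-9.1)), (np.float64(0.057), np.float64(-96.7))]
thick_roller 0.75 [412. 289.] [20. 67. 29.] [ 0.5342 -0.1978  0.047 ] [(np.float64(0.056), np.float64(67.0)), (np.float64(0.092), np.float64(-26.7))]
thick_roller 0.69 [248. 310.] [20. 99. 94.] [ 0.3842 -0.1946  0.047 ] [(np.float64(0.083), np.float64(-9.1)), (np.float64(0.059), np.float64(-100.1))]
thick_roller 0.59 [164. 195.] [19. 69. 29.] [ 0.3367 -0.0783  0.047 ] [(np.float64(0.056), np.float64(46.5)), (np.float64(0.085), np.float64(-38.3))]
thick_roller 0.23 [385.  83.] [147. 139.  96.] [ 0.5293 -0.0202  0.047 ] [(np.float64(0.2), np.float64(-9.1)), (np.float64(0.122), np.float64(-90.4))]
slim_roller 0.82 [438. 139.] [79. 79. 76.] [ 0.5699 -0.07    0.0363] [(np.float64(0.036), np.float64(83.1)), (np.float64(0.088), np.float64(-9.7))]
```

View pics/w1.png

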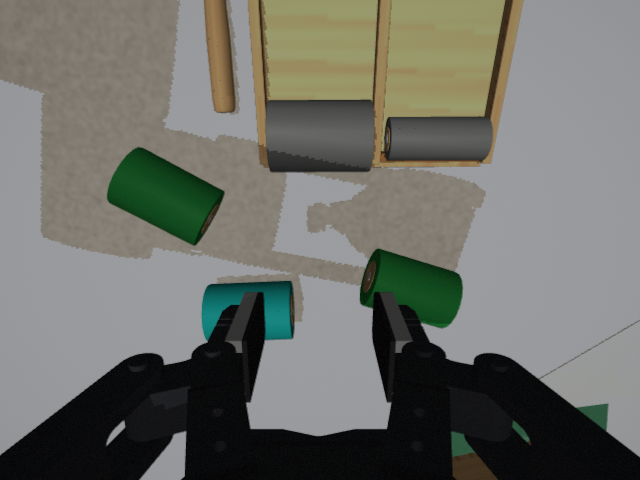

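Wrist view: the grey thick roller at (320,136) is centred and square to the fingers. The slim roller is at (438,139). There's clear space to descend behind the foot.

arm_command([
  {"gripper": 0, "tx": 0, "ty": 0, "tz": -0.2, "spin": 0},
  {"gripper": 0, "tx": 0, "ty": 0, "tz": -0.2, "spin": 0},
  {"gripper": 0, "tx": 0, "ty": 0, "tz": -0.2, "spin": 0},
  {"gripper": 0, "tx": 0, "ty": 0, "tz": -0.2, "spin": 0},
  {"gripper": 0, "tx": 0, "ty": 0, "tz": -0.17, "spin": 0},
])

```text
time: 3.23
eef_pos: [0.4625, -0.1035, 0.0355]
tcp_rot: [-0.001, 0.761, 0.649, -0.0]
wrist_force: [0.2, -0.7, -0.2]
opening: 0.0429
grip_force: 0.0
```

arm_command([
  {"gripper": 0, "tx": 0.003, "ty": 0.02, "tz": 0, "spin": 0},
  {"gripper": 0, "tx": 0.003, "ty": 0.02, "tz": 0, "spin": 0},
  {"gripper": 0, "tx": 0.003, "ty": 0.015, "tz": 0, "spin": 0},
  {"gripper": 0, "tx": 0.003, "ty": 0.015, "tz": 0, "spin": 0},
  {"gripper": 0, "tx": 0.003, "ty": 0.015, "tz": 0.003, "spin": 0},
])

```text
time: 3.65
eef_pos: [0.4683, -0.088, 0.0401]
tcp_rot: [0.002, 0.761, 0.649, 0.001]
wrist_force: [0.3, -1.5, 0.6]
opening: 0.0425
grip_force: 0.5
```

arm_command([
  {"gripper": 0, "tx": 0.003, "ty": 0.02, "tz": 0.003, "spin": 0},
  {"gripper": 0, "tx": 0.003, "ty": 0.02, "tz": 0.003, "spin": 0},
  {"gripper": 0, "tx": 0.003, "ty": 0.02, "tz": 0.003, "spin": 0},
  {"gripper": 0, "tx": 0.003, "ty": 0.02, "tz": 0.003, "spin": 0},
  {"gripper": 0, "tx": 0.003, "ty": 0.02, "tz": 0.003, "spin": 0},
])

```text
time: 4.07
eef_pos: [0.4696, -0.0677, 0.0411]
tcp_rot: [0.0, 0.761, 0.649, 0.0]
wrist_force: [0.8, -1.2, 1.1]
opening: 0.0429
grip_force: 0.5
```

```bash
cat > chk.py <<'E'
from h import *
import sys
s=read_state(); print(s['time'],s['eef_pos'].round(4),s['wrist_force'].round(2))
im=eyes.capture('top'); cv2.imwrite(sys.argv[1],im[150:310,230:430,::-1].repeat(3,0).repeat(3,1))
for t in ('thick_roller','slim_roller'):
    for d in eyes.cut_out('top',t):
        m=d['region']
        if im[m].mean(0).std()<8: print(t,round(d['score'],2),m.sum(),np.argwhere(m).mean(0)[::-1].round(1),at('top',np.argwhere(m).mean(0)[::-1],float(sys.argv[2])).round(4))
E
python3 chk.py pics/t1.png .05
```

```text
4.0667 [ 0.4696 -0.0677  0.0411] [ 0.8  -1.16  1.1 ]
thick_roller 0.85 584 [362.2 262.9] [ 0.4814 -0.0111  0.05  ]
```

View pics/t1.png

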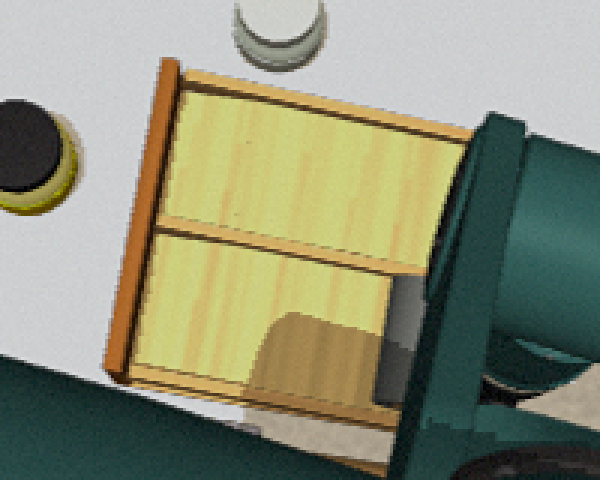

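The roller's front edge moved about 20 mm uphill, so it is in contact and still square. I'll continue steadily.

arm_command([
  {"gripper": 0, "tx": 0.0032, "ty": 0.02, "tz": 0.0036, "spin": 0},
  {"gripper": 0, "tx": 0.0032, "ty": 0.02, "tz": 0.0036, "spin": 0},
  {"gripper": 0, "tx": 0.0032, "ty": 0.02, "tz": 0.0036, "spin": 0},
  {"gripper": 0, "tx": 0.0032, "ty": 0.02, "tz": 0.0036, "spin": 0},
  {"gripper": 0, "tx": 0.0032, "ty": 0.02, "tz": 0.0036, "spin": 0},
])

```text
time: 4.63
eef_pos: [0.4727, -0.0476, 0.0445]
tcp_rot: [-0.0, 0.761, 0.649, -0.0]
wrist_force: [0.4, -1.6, 0.6]
opening: 0.043
grip_force: 0.5
```

arm_command([
  {"gripper": 0, "tx": 0.0032, "ty": 0.02, "tz": 0.0036, "spin": 0},
  {"gripper": 0, "tx": 0.0032, "ty": 0.02, "tz": 0.0036, "spin": 0},
  {"gripper": 0, "tx": 0.0032, "ty": 0.02, "tz": 0.0036, "spin": 0},
  {"gripper": 0, "tx": 0.0032, "ty": 0.02, "tz": 0.0036, "spin": 0},
  {"gripper": 0, "tx": 0.0032, "ty": 0.02, "tz": 0.0036, "spin": 0},
])

```text
time: 5.05
eef_pos: [0.4759, -0.0276, 0.0481]
tcp_rot: [-0.0, 0.761, 0.649, -0.0]
wrist_force: [-0.1, -0.4, 0.5]
opening: 0.0427
grip_force: 0.5
```

arm_command([
  {"gripper": 0, "tx": 0.0032, "ty": 0.02, "tz": 0.0036, "spin": 0},
  {"gripper": 0, "tx": 0.0032, "ty": 0.02, "tz": 0.0036, "spin": 0},
  {"gripper": 0, "tx": 0.0032, "ty": 0.02, "tz": 0.0036, "spin": 0},
  {"gripper": 0, "tx": 0.0032, "ty": 0.02, "tz": 0.0036, "spin": 0},
  {"gripper": 0, "tx": 0.0032, "ty": 0.02, "tz": 0.0036, "spin": 0},
])

```text
time: 5.47
eef_pos: [0.4791, -0.0077, 0.0517]
tcp_rot: [-0.0, 0.761, 0.649, -0.0]
wrist_force: [-1.5, -1.0, 0.8]
opening: 0.0428
grip_force: 0.5
```

arm_command([
  {"gripper": 0, "tx": 0.0032, "ty": 0.02, "tz": 0.0036, "spin": 0},
  {"gripper": 0, "tx": 0.0032, "ty": 0.02, "tz": 0.0036, "spin": 0},
  {"gripper": 0, "tx": 0.0032, "ty": 0.02, "tz": 0.0036, "spin": 0},
  {"gripper": 0, "tx": 0.0032, "ty": 0.02, "tz": 0.0036, "spin": 0},
  {"gripper": 0, "tx": 0.0032, "ty": 0.02, "tz": 0.0036, "spin": 0},
])

```text
time: 5.88
eef_pos: [0.4823, 0.0123, 0.0553]
tcp_rot: [-0.0, 0.761, 0.649, -0.0]
wrist_force: [0.4, -1.0, -0.0]
opening: 0.043
grip_force: 0.5
```

arm_command([
  {"gripper": 0, "tx": 0.0032, "ty": 0.02, "tz": 0.0036, "spin": 0},
  {"gripper": 0, "tx": 0.0032, "ty": 0.02, "tz": 0.0036, "spin": 0},
  {"gripper": 0, "tx": 0.0032, "ty": 0.02, "tz": 0.0036, "spin": 0},
  {"gripper": 0, "tx": 0.0032, "ty": 0.02, "tz": 0.0036, "spin": 0},
  {"gripper": 0, "tx": 0.0032, "ty": 0.02, "tz": 0.0036, "spin": 0},
])

```text
time: 6.3
eef_pos: [0.4855, 0.0323, 0.0589]
tcp_rot: [-0.0, 0.761, 0.649, -0.0]
wrist_force: [0.7, -0.5, 1.2]
opening: 0.0426
grip_force: 0.5
```

```bash
python3 chk.py pics/t2.png .068
```

```text
6.3 [0.4855 0.0323 0.0589] [ 0.69 -0.46  1.17]
thick_roller 0.75 398 [317.2 266.1] [0.4716 0.0734 0.068 ]
```

View pics/t2.png

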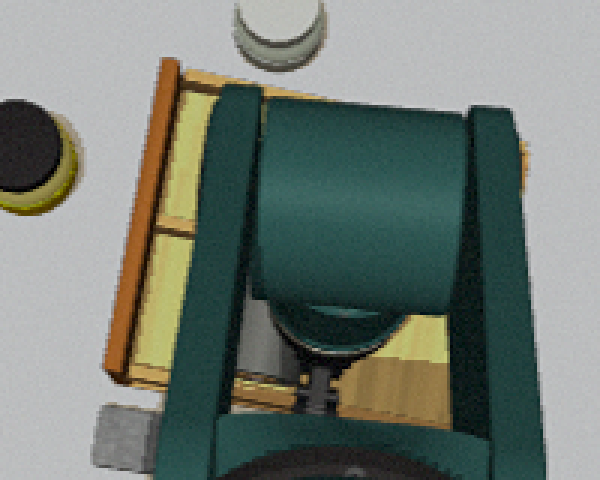

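The roller (crop ~(270,350)) is still against the finger at (300,380). I'll carry it over the crest.

arm_command([
  {"gripper": 0, "tx": 0.0032, "ty": 0.02, "tz": 0.0036, "spin": 0},
  {"gripper": 0, "tx": 0.0032, "ty": 0.02, "tz": 0.0036, "spin": 0},
  {"gripper": 0, "tx": 0.0032, "ty": 0.02, "tz": 0.0036, "spin": 0},
  {"gripper": 0, "tx": 0.0032, "ty": 0.02, "tz": 0.0036, "spin": 0},
  {"gripper": 0, "tx": 0.0032, "ty": 0.02, "tz": 0.0036, "spin": 0},
])

```text
time: 6.87
eef_pos: [0.4887, 0.0524, 0.0625]
tcp_rot: [-0.0, 0.761, 0.649, -0.0]
wrist_force: [-0.7, -0.4, 0.6]
opening: 0.0425
grip_force: 0.5
```

arm_command([
  {"gripper": 0, "tx": 0.0032, "ty": 0.02, "tz": 0.0036, "spin": 0},
  {"gripper": 0, "tx": 0.0032, "ty": 0.02, "tz": 0.002, "spin": 0},
  {"gripper": 0, "tx": 0.0032, "ty": 0.02, "tz": 0, "spin": 0},
  {"gripper": 0, "tx": 0.0032, "ty": 0.02, "tz": 0, "spin": 0},
  {"gripper": 0, "tx": 0.0032, "ty": 0.02, "tz": 0, "spin": 0},
])

```text
time: 7.28
eef_pos: [0.4919, 0.0725, 0.0635]
tcp_rot: [-0.0, 0.761, 0.649, -0.0]
wrist_force: [-0.1, 0.7, -0.3]
opening: 0.0427
grip_force: 0.0
```

arm_command([
  {"gripper": 0, "tx": 0, "ty": 0, "tz": 0, "spin": 0},
  {"gripper": 0, "tx": 0, "ty": 0, "tz": 0, "spin": 0},
  {"gripper": 0, "tx": 0, "ty": 0, "tz": 0, "spin": 0},
  {"gripper": 0, "tx": 0, "ty": 0, "tz": 0, "spin": 0},
  {"gripper": 0, "tx": 0, "ty": 0, "tz": 0, "spin": 0},
])

```text
time: 7.7
eef_pos: [0.4918, 0.0718, 0.0636]
tcp_rot: [-0.0, 0.761, 0.649, -0.0]
wrist_force: [-0.5, 0.5, 1.4]
opening: 0.0424
grip_force: 0.0
```

```bash
python3 chk.py pics/t3.png .0707; python3 - <<'E'
from h import *
im=eyes.capture('scene'); cv2.imwrite('pics/s3.png',im[130:330,200:420,::-1].repeat(3,0).repeat(3,1))
E
```

```text
7.7 [0.4918 0.0718 0.0636] [-0.49  0.46  1.39]
thick_roller 0.9 474 [290.5 260.7] [0.4804 0.1229 0.0707]
slim_roller 0.76 803 [390.7 219.5] [ 0.5616 -0.0628  0.0707]
slim_roller 0.47 483 [290.4 260.6] [0.4807 0.123  0.0707]
```

View pics/s3.png

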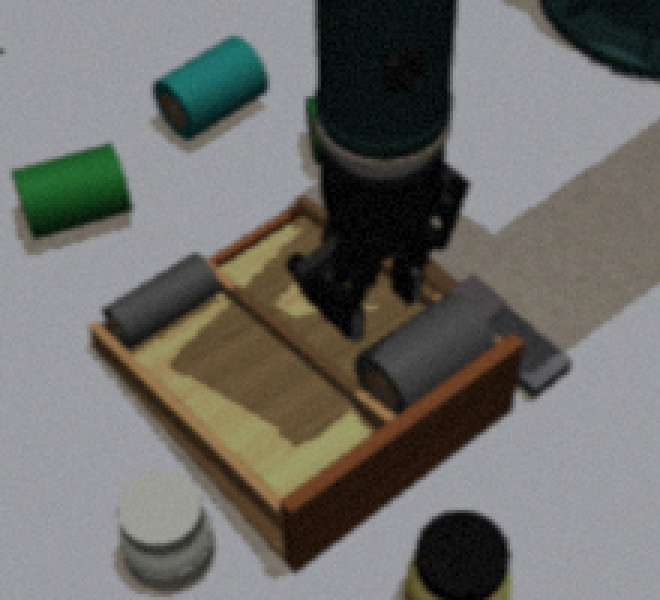

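The roller rests against the stop at crop (440,345), clear of the fingers, and the slim roller hasn't moved. I'll back off and rise.

arm_command([
  {"gripper": 0, "tx": -0.016, "ty": -0.1, "tz": 0.02, "spin": 0},
  {"gripper": 0, "tx": 0, "ty": 0, "tz": 0.15, "spin": 0},
  {"gripper": 0, "tx": 0, "ty": 0, "tz": 0.18, "spin": 0},
  {"gripper": 0, "tx": 0, "ty": 0, "tz": 0.18, "spin": 0},
  {"gripper": 0, "tx": 0, "ty": 0, "tz": 0.1, "spin": 0},
])

```text
time: 8.32
eef_pos: [0.4901, 0.0517, 0.1931]
tcp_rot: [0.001, 0.761, 0.649, 0.002]
wrist_force: [0.9, -0.5, 0.2]
opening: 0.0427
grip_force: 0.0
```

arm_command([
  {"gripper": 0, "tx": 0, "ty": -0.1, "tz": 0.1, "spin": 0},
  {"gripper": 0, "tx": 0, "ty": -0.1, "tz": 0, "spin": 0},
  {"gripper": 0, "tx": 0, "ty": 0, "tz": 0, "spin": 0},
  {"gripper": 0, "tx": 0, "ty": 0, "tz": 0, "spin": 0},
  {"gripper": 0, "tx": 0, "ty": 0, "tz": 0, "spin": 0},
])

```text
time: 8.73
eef_pos: [0.4881, 0.0123, 0.2091]
tcp_rot: [-0.001, 0.761, 0.648, -0.0]
wrist_force: [-0.2, 0.9, 0.1]
opening: 0.0427
grip_force: 0.0
```

```bash
python3 chk.py pics/t4.png .0707; python3 - <<'E'
from h import *
im=eyes.capture('scene'); cv2.imwrite('pics/s4.png',im[130:330,200:420,::-1].repeat(3,0).repeat(3,1))
E
```

```text
8.7333 [0.4881 0.0123 0.2091] [-0.18  0.9   0.11]
thick_roller 0.59 1246 [288.4 249.2] [0.502  0.1274 0.0707]
slim_roller 0.62 92 [393.  236.3] [ 0.5297 -0.0669  0.0707]
```

View pics/s4.png

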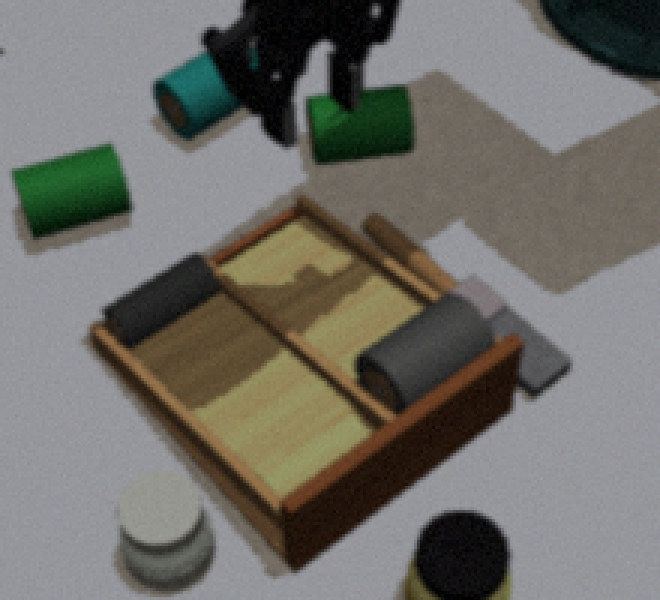

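The roller lies square against the stop at crop (430,350). Everything else is in place and the arm is clear, so I'll hand in.

```bash
python3 -c "
from rig import job; print(job.job_done())"
```

```text
the job is handed in; nothing more can be done
None
```

I pushed the thick roller slowly up its lane and over the crest, and it now rests square against the stop. The slim roller, jar, tub and brush look unmoved in the last picture, the arm was clear of everything, and I have handed the job in; no verdict came back.

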